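# Sort two centrifuge sleeves by tube size on a stepped gauge pin

### The arm

A 6-joint arm with a two-finger parallel gripper is mounted at the origin on the work surface. World frame = base frame: x ahead of the robot, y to its left, z up, the work surface at z = 0. Lengths are in mm, angles in rad, forces in N, time in s.
With the tool pointing down it reaches from about 350 to 925 mm from the base axis. Payload 6.4 kg.
Tool frame: the origin (TCP) lies on the centre line of the jaws, within the pads' length; the fingertips stand 22 mm ahead of it and the grasp point (between the pads) lies 3 mm ahead of it; x points along the fingers, z is the direction in which the jaws open and shut, and the axes are right-handed (so a half turn about x gives the same grasp; the last joint's range is limited). The gripper opens to 94 mm and grips with 3 to 60 N. Pads are 16 mm wide; open, the fingers measure 119 mm over their backs; the gripper's body (75 mm by 177 mm) begins 78 mm behind the grasp point.
Start: joints at [1.101, 0.245, 1.558, -0, 1.339, -0.174], TCP at [189.475, 621.782, 227.455] pointing down, gripper open.
Joint ranges: [-3.13, 3.13], [-1.02, 2.26], [0.13, 2.54], [-0.95, 4.09], [0.21, 2.88], [-2.74, 2.74]. Speed limits (rad/s): [2.57, 2.57, 3.14, 3.14, 3.14, 3.14].

### API

Orientations are given as a unit quaternion [x, y, z, w].
In Python, from bench import * gives the robot as it stands. Calls block until the motion is done:
- move_ptp(position, orientation): joint-space move of the TCP to a pose.
- line_to(position, rotation=None, vel=150, f_stop=None): straight line of the TCP; rotation=None keeps the orientation; vel is the mean speed in mm/s. With f_stop (N) it stops when the force on the tool has changed by that much, and returns True; else False.
- move_j(angles): joint-space move.
- let_go() and gripper_close(grasp_force=None): open the fingers fully, or close them until they stop; grasp_force is the grip in N (None keeps the last).
- hold(seconds).
- inverse_kinematics(position, orientation): joint angles nearest the present ones, or None.
- get_state(): the state.
- capture(name): name is "side" or "top"; returns the picture (480x640x3 uint8, red, green, blue); there is no depth.
- camera_params(name): a dict with "K" (3x3 intrinsics, pixels), "k1" (the pictures are not rectified: a ray, as slopes to the right and down, at radius r is drawn at 1 + k1 r^2 times it, then the intrinsics apply), "rvec" (rotation vector, rad) and "tvec" (3), from world to camera coordinates, as OpenCV has them. Camera axes: x right, y down, z forward; pixel columns grow to the right and rows downward; lengths in mm; the calibration is good to about 2 mm. A picture is of the moment at which its call begins. camera_params takes no time and is no camera call.
A pose or a line that the arm cannot do raises IKError and nothing moves.
- hand_in(): hands the job in, once; it reports no verdict.
The state is a dict: "time_s": time; "joint_positions": joint angles; "joint_velocities": joint speeds; "joint_torque": joint torques, N m; "position": TCP position; "tcp_rot": TCP orientation; "contact_force": force on the tool from outside, world axes, zero at the start; "ft_torque": the same for the moment, N m; "opening": opening from 0.0 (shut) to 1.0 (fully open).
Only numpy, scipy, OpenCV 4.12 (cv2) and the standard library are available. Lean on these libraries where they do the work, as an engineer would, in place of code of your own. Each camera call takes 0.05 s, during which the arm holds its last target.

### The job

Sort the two white centrifuge sleeves by tube size: take one, slide it down the leaning stepped gauge pin as far as it will go, and see whether it stops at the step half-way (it is a sleeve for thin tubes) or goes right down to the collar (it is for thick tubes). Then draw it off and stand it upright on the floor of the tray that holds tubes of that size before you try the other sleeve and sort it in the same way. Leave the other things on the bench where they are.

Things in the scene. Friction and masses are not known exactly. Their poses are not given: they have to be found in the camera images.
- sleeve_a_mid (a point): centre of one of the two loose white plastic sleeves standing on the bench: a plain tube, outside diameter 30 mm, 46 mm long, open at both ends (either may go first), two thin black O-rings, about 40 g; z is its axis. Both are alike outside; the bore is 13.6 mm in one, 17.8 mm in the other: which is which, the gauge tells
- sleeve_b_mid (a point): centre of one of the two loose white plastic sleeves standing on the bench: a plain tube, outside diameter 30 mm, 46 mm long, open at both ends (either may go first), two thin black O-rings, about 40 g; z is its axis. Both are alike outside; the bore is 13.6 mm in one, 17.8 mm in the other: which is which, the gauge tells
- gauge_pin: the steel stepped gauge pin, leaning 30 degrees from vertical, roughly towards the robot. Origin: centre of the collar's face at its foot, 98 mm above the bench; z runs up along the pin's axis, y is level. Diameter 16 mm from z = 0 to 23 mm, conical step from 23 to 28 mm, 12 mm up to 55 mm, then a nose tapering to 6 mm at the tip, z = 62 mm
- gauge_step (a point): the middle of the pin's conical step, on its axis, 25.5 mm up from the collar's face. The narrow-bored sleeve stops here (its centre about 48 mm up from the collar's face); the wide-bored one, kept in line with the pin, passes and stops on the collar (its centre 23 mm up)
- gauge_tip (a point): the tip of the pin, on its axis, 62 mm up from the collar's face
- gauge: the pin's tilting holder, fixed to the bench: grey base 120 x 96 mm, 14 mm thick, cheeks up to 78 mm high, a black clamp knob at its +y side that stays tight; below the pin a collar 29 mm in diameter and 15 mm deep, then a nut 34 mm in diameter. Origin: underside, below the tilting axis; the pin leans to its -x. Position and yaw vary
- tray_thin: fixed stainless tray, 170 (x) by 120 (y) mm, rim 14 mm high; a grey block across its far (+x) end holds four thin glass tubes, 12 mm in diameter, rising to 86 mm above the bench: the tray for thin-tube sleeves. Origin: centre of its underside, z up. Free floor, 3 mm above the bench: x -82 to +45, y -57 to +57 mm. Yaw varies; the trays change sides
- tray_thick: fixed stainless tray, 170 (x) by 120 (y) mm, rim 14 mm high; a grey block across its far (+x) end holds three thick glass tubes, 16 mm in diameter, rising to 111 mm above the bench: the tray for thick-tube sleeves. Origin: centre of its underside, z up. Free floor, 3 mm above the bench: x -82 to +45, y -57 to +57 mm. Yaw varies; the trays change sides
- tray_thin_floor (a point): a point on the free floor of the thin-tube tray, 25 mm from the tray's centre towards the robot, 87 mm from the row of tubes: a good place to stand a sleeve
- tray_thick_floor (a point): the same point on the floor of the thick-tube tray
- bottle_a: bystander: glass dropping bottle with a red rubber bulb, 43 mm in diameter, 107 mm tall, loose; origin at the centre of its foot
- bottle_b: bystander: glass dropping bottle with a red rubber bulb, 43 mm in diameter, 107 mm tall, loose; origin at the centre of its foot
- bottle_c: bystander: glass dropping bottle with a red rubber bulb, 43 mm in diameter, 107 mm tall, loose; origin at the centre of its foot; this one of brown glass
- spot_plate: bystander: white ceramic spot plate, 112 x 90 x 10 mm, loose; origin at the centre of its underside
- beaker: bystander: glass beaker, 68 mm in diameter, 90 mm tall, loose; origin at the centre of its foot
- petri: bystander: clear dish, 90 mm in diameter, 14 mm high, loose; origin at the centre of its underside
- spatula: bystander: steel lab spatula 210 mm long lying along its x axis, 7 mm high, loose; origin under its middle
Mind the look-alikes: they are no part of the job. What is shaped like the part that bears sleeve_b_mid but brown, green or turquoise is not meant.

How it is judged (in metres and radians):
On the way, in this order (a step that is already met when the one before it is completed fails the run):
1. one sleeve is slid down the gauge pin as far as it goes: the narrow-bored one to the step, or the wide-bored one to the collar (((z of sleeve_a_mid in the frame of gauge_pin between 0.042 and 0.052 m and angle between the z axis of sleeve_a_mid and the z axis of gauge_pin, either way round below 0.12 rad and x of sleeve_a_mid in the frame of gauge_pin between -0.004 and 0.004 m and y of sleeve_a_mid in the frame of gauge_pin between -0.004 and 0.004 m) or (z of sleeve_b_mid in the frame of gauge_pin between 0.017 and 0.027 m and angle between the z axis of sleeve_b_mid and the z axis of gauge_pin, either way round below 0.12 rad and x of sleeve_b_mid in the frame of gauge_pin between -0.004 and 0.004 m and y of sleeve_b_mid in the frame of gauge_pin between -0.004 and 0.004 m))), for 0.2 s.
2. a sleeve stands upright, let go, in the tray with tubes of its size (((x of sleeve_a_mid in the frame of tray_thin between -0.072 and 0.034 m and y of sleeve_a_mid in the frame of tray_thin between -0.046 and 0.046 m and z of sleeve_a_mid in the frame of tray_thin between 0.021 and 0.031 m and angle between the z axis of sleeve_a_mid and the z axis of tray_thin, either way round below 0.1 rad and contact force between the fingers and sleeve_a below 0.1 N) or (x of sleeve_b_mid in the frame of tray_thick between -0.072 and 0.034 m and y of sleeve_b_mid in the frame of tray_thick between -0.046 and 0.046 m and z of sleeve_b_mid in the frame of tray_thick between 0.021 and 0.031 m and angle between the z axis of sleeve_b_mid and the z axis of tray_thick, either way round below 0.1 rad and contact force between the fingers and sleeve_b below 0.1 N))), for 0.2 s.
3. the other sleeve is slid down the gauge pin as far as it goes, the first one standing in its tray (((z of sleeve_a_mid in the frame of gauge_pin between 0.042 and 0.052 m and angle between the z axis of sleeve_a_mid and the z axis of gauge_pin, either way round below 0.12 rad and x of sleeve_a_mid in the frame of gauge_pin between -0.004 and 0.004 m and y of sleeve_a_mid in the frame of gauge_pin between -0.004 and 0.004 m and x of sleeve_b_mid in the frame of tray_thick between -0.072 and 0.034 m and y of sleeve_b_mid in the frame of tray_thick between -0.046 and 0.046 m and z of sleeve_b_mid in the frame of tray_thick between 0.021 and 0.031 m and angle between the z axis of sleeve_b_mid and the z axis of tray_thick, either way round below 0.1 rad) or (z of sleeve_b_mid in the frame of gauge_pin between 0.017 and 0.027 m and angle between the z axis of sleeve_b_mid and the z axis of gauge_pin, either way round below 0.12 rad and x of sleeve_b_mid in the frame of gauge_pin between -0.004 and 0.004 m and y of sleeve_b_mid in the frame of gauge_pin between -0.004 and 0.004 m and x of sleeve_a_mid in the frame of tray_thin between -0.072 and 0.034 m and y of sleeve_a_mid in the frame of tray_thin between -0.046 and 0.046 m and z of sleeve_a_mid in the frame of tray_thin between 0.021 and 0.031 m and angle between the z axis of sleeve_a_mid and the z axis of tray_thin, either way round below 0.1 rad))), for 0.2 s.
At the end, for the whole second after the job is handed in: the narrow-bored sleeve stands on the free floor of the thin-tube tray and the wide-bored sleeve on that of the thick-tube tray, each upright within 0.1 rad, at rest on the tray's floor (height within 5 mm) and wholly inside the rim, and let go (x of sleeve_a_mid in the frame of tray_thin between -0.072 and 0.034 m and y of sleeve_a_mid in the frame of tray_thin between -0.046 and 0.046 m and z of sleeve_a_mid in the frame of tray_thin between 0.021 and 0.031 m and angle between the z axis of sleeve_a_mid and the z axis of tray_thin, either way round below 0.1 rad and x of sleeve_b_mid in the frame of tray_thick between -0.072 and 0.034 m and y of sleeve_b_mid in the frame of tray_thick between -0.046 and 0.046 m and z of sleeve_b_mid in the frame of tray_thick between 0.021 and 0.031 m and angle between the z axis of sleeve_b_mid and the z axis of tray_thick, either way round below 0.1 rad and linear speed of each of sleeve_a, sleeve_b below 0.02 m/s and angular speed of each of sleeve_a, sleeve_b below 0.3 rad/s); the robot touches nothing.
It fails at once if another thing on the bench is moved by more than 25 mm or tipped over (distance of any of bottle_a, bottle_b, bottle_c, spot_plate, beaker, petri, spatula from where it was at the start of the episode above 0.025 m or angle between any of bottle_a, bottle_b, bottle_c, spot_plate, beaker, petri, spatula's own z axis and vertical above 0.5 rad).
It also fails if it takes over 72 s, if anything falls off the work surface, if the arm or the gripper's body presses on something with over 40 N, if the wrist force passes 120 N, or if a joint passes its speed limit or range.

## Working session

There is one attempt and no reset: what is moved stays moved. The work goes in short steps, each a Python script; the robot and the scene stay as the last script left them, time stands still between calls to the robot, and variables do not carry over. Pictures are saved under pics/ and viewed, and the job is handed in when it is done.

```bash
ls; mkdir -p pics; python3 - <<'E'
from bench import *
import cv2
for n in("side","top"):
    im=capture(n); cv2.imwrite(f"pics/{n}0.png",im[:,:,::-1]); p=camera_params(n); print(n,p)
s=get_state();print(s)
E
```

```text
pics
side {'K': array([[535.17387989,   0.        , 318.10496508],
       [  0.        , 535.17387989, 250.28091567],
       [  0.        ,   0.        ,   1.        ]]), 'k1': 0.021391688911453086, 'rvec': array([ 2.28171527, -0.6629377 ,  0.29134762]), 'tvec': array([-456.60400342,  310.60173428,  805.68040249])}
top {'K': array([[570.35174734,   0.        , 322.03354398],
       [  0.        , 570.35174734, 241.4330917 ],
       [  0.        ,   0.        ,   1.        ]]), 'k1': -0.08915779380501378, 'rvec': array([ 2.19579462, -2.2112481 ,  0.04119166]), 'tvec': array([  16.3290436 ,  550.50412988, 1398.00312276])}
{'time_s': 0.1, 'joint_positions': array([ 1.10090733e+00,  2.45724743e-01,  1.55887289e+00, -1.26501121e-05,
        1.33871064e+00, -1.74125409e-01]), 'joint_velocities': array([ 0.00133972, -0.00287786, -0.00336297, -0.00158178, -0.00236244,
       -0.00054052]), 'joint_torque': array([ 2.72484813e-04, -4.16912556e+01, -3.15526450e+01,  6.87124743e-02,
        3.09184659e-02, -2.76227655e-05]), 'position': array([189.23882277, 621.31967079, 226.47832644]), 'tcp_rot': array([-0.4211467 ,  0.56875422,  0.42059667,  0.56767292]), 'contact_force': array([ 0.71883543,  0.23945229, -0.4599869 ]), 'ft_torque': array([ 0.00477827, -0.01638105, -0.05350623]), 'opening': 0.9972685201227829}
```

View pics/side0.png

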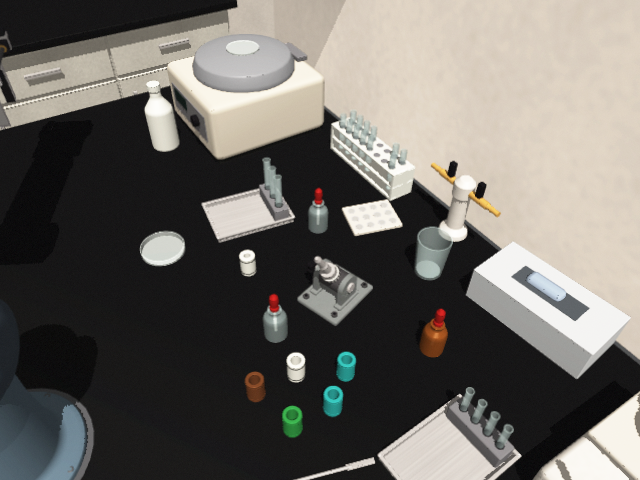

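View pics/top0.png

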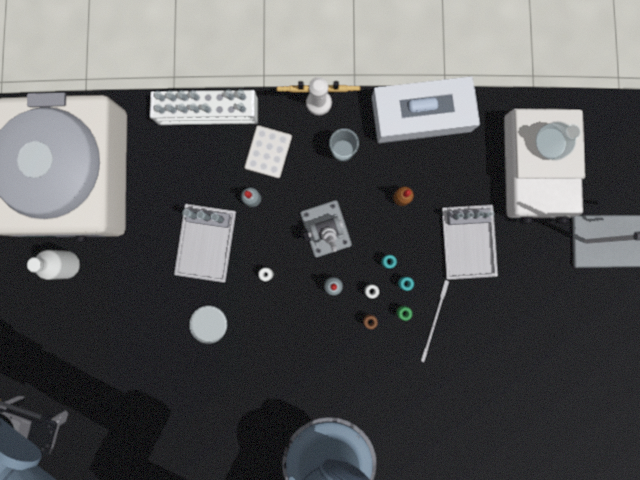

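The side view shows white sleeves at about (248,263) and (296,367). The top view shows them at (266,274) and (372,292). Brown (255,386), green (292,421) and turquoise (346,366), (333,401) are look-alikes. The thick tray (3 tubes) is on the left, the thin tray (4 tubes) on the right. I'll confirm in enlarged crops.

```bash
cat > h.py <<'E'
import numpy as np, cv2
from bench import *
from scipy.spatial.transform import Rotation as R
from scipy.optimize import least_squares
C={n:camera_params(n) for n in("side","top")}
def proj(n,P):
    c=C[n]; return cv2.projectPoints(np.atleast_2d(np.asarray(P,float)),c["rvec"],c["tvec"],c["K"],np.array([c["k1"],0,0,0,0]))[0][:,0]
def ray(n,uv):
    c=C[n]; x=cv2.undistortPoints(np.array([[uv]],float),c["K"],np.array([c["k1"],0,0,0,0]))[0,0]
    Rm=cv2.Rodrigues(c["rvec"])[0]; o=-Rm.T@c["tvec"]; d=Rm.T@np.r_[x,1]; return o,d/np.linalg.norm(d)
def onz(n,uv,z):
    o,d=ray(n,uv); return o+d*(z-o[2])/d[2]
def tri(us,ut):
    f=lambda P: np.r_[proj("side",P)[0]-us, proj("top",P)[0]-ut]
    r=least_squares(f,onz("top",ut,50)); return r.x,r.fun
def crop(im,name,x0,y0,x1,y1,s):
    cv2.imwrite("pics/"+name,cv2.resize(im[y0:y1,x0:x1,::-1],None,fx=s,fy=s,interpolation=cv2.INTER_CUBIC))
E
python3 - <<'E'
import cv2,numpy as np
from h import *
s=cv2.imread("pics/side0.png")[:,:,::-1];t=cv2.imread("pics/top0.png")[:,:,::-1]
crop(s,"s_g.png",230,230,390,350,5)
crop(s,"s_sl.png",230,300,390,440,4)
crop(t,"t_g.png",250,190,420,310,4)
crop(t,"t_tl.png",165,195,245,290,6)
crop(t,"t_tr.png",430,195,510,290,6)
for n,a,b in(("A",(248,263),(266,274)),("B",(296,367),(372,292))): print(n,tri(a,b),onz("top",b,46))
E
```

```text
A (array([472.46124584, 149.13854645,  26.67756368]), array([-0.34085186,  0.0096486 ,  0.18514822, -0.38034265])) [471.92451149 147.71059477  46.        ]
B (array([ 427.86294849, -108.79032558,   32.0364343 ]), array([-0.53296388,  0.01519483,  0.3814369 , -0.68414464])) [ 426.95059874 -106.62040336   46.        ]
```

View pics/s_g.png

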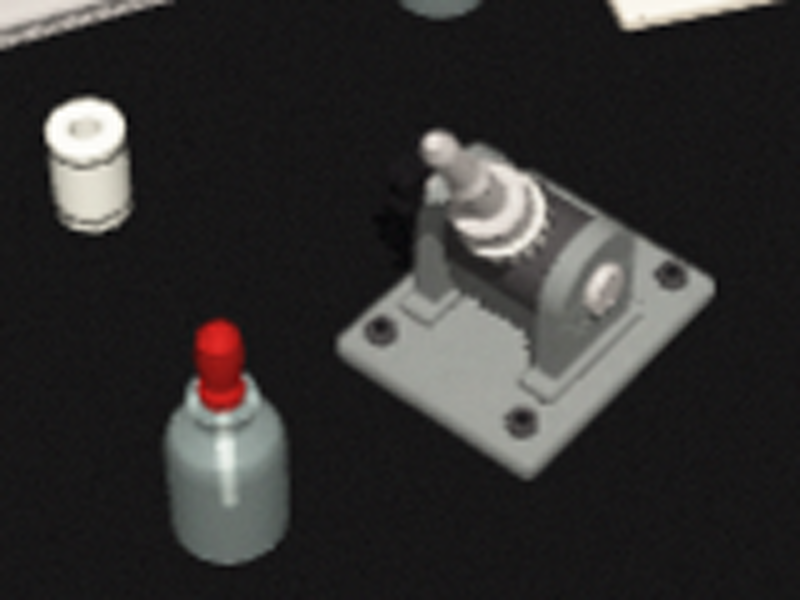

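View pics/s_sl.png

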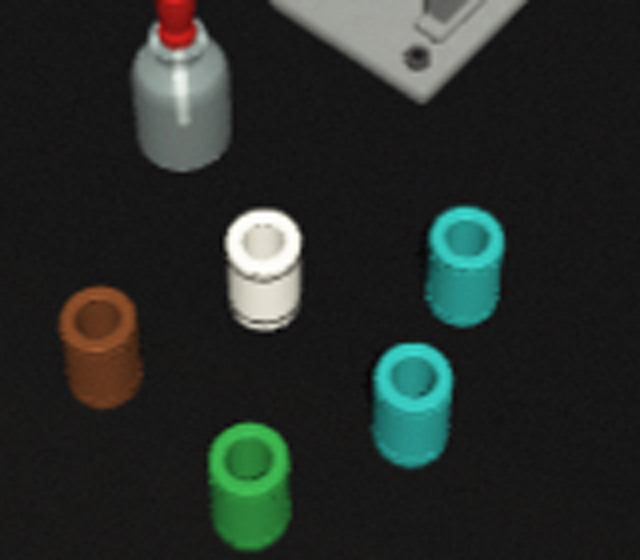

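View pics/t_g.png

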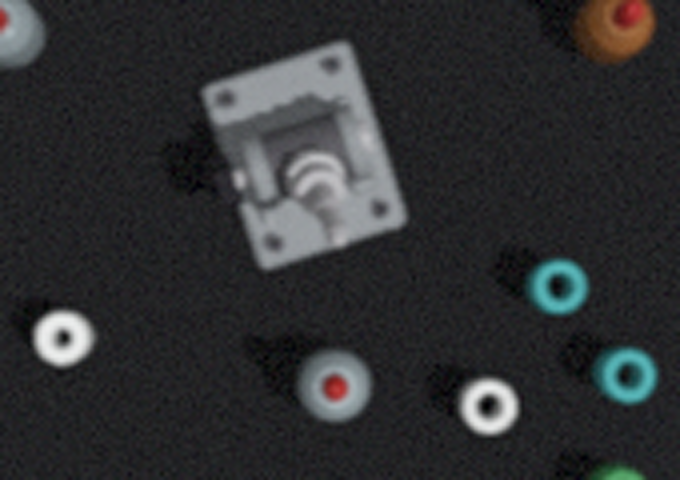

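View pics/t_tl.png

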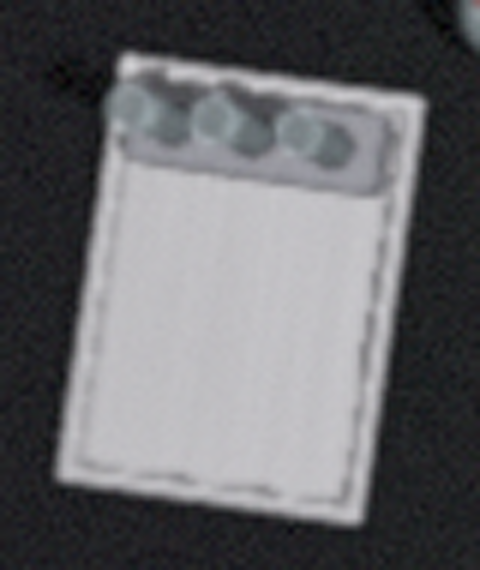

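View pics/t_tr.png

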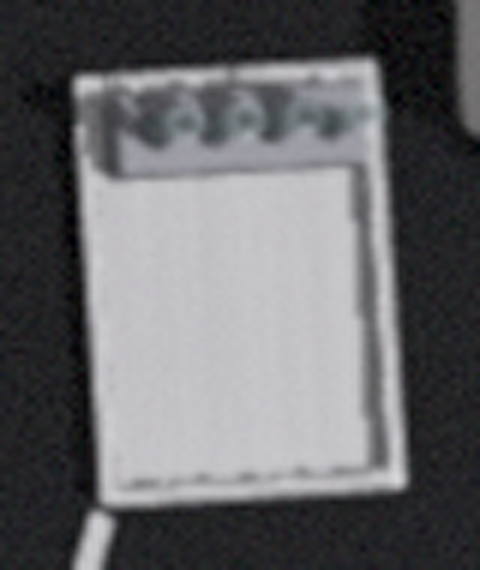

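Two white sleeves are confirmed: the left one, side (248,263), and the one among the coloured look-alikes, side (296,367). The left one's bore looks smaller. In the gauge crop the pin tip is at about side (317,258) and top (334,250). The thick tray is on the left and the thin tray on the right. Next I'll fit poses and check them with an overlay.

```bash
cat >> h.py <<'E'
def pinpts(p,yaw):
    """p=(x,y,z) collar centre; returns R (columns pin axes)"""
    return R.from_euler('z',yaw)*R.from_euler('y',-30,degrees=True)
def circ(o,Rm,z,r,n=40):
    a=np.linspace(0,2*np.pi,n); return o+Rm.apply(np.c_[r*np.cos(a),r*np.sin(a),np.full(n,z)])
E
python3 - <<'E'
from h import *
s=cv2.imread("pics/side0.png")[:,:,::-1];t=cv2.imread("pics/top0.png")[:,:,::-1]
# base
c=[onz("top",u,14) for u in((300.75,213),(336.75,200.5),(351.25,245.5),(316,257))]
c=np.array(c);print(c.round(1)); cen=c.mean(0)
for i in range(4):
    d=c[(i+1)%4]-c[i]; print(np.linalg.norm(d).round(1), np.degrees(np.arctan2(d[1],d[0])).round(1))
print("tip",tri((317.4,258),(334.5,250)),onz("top",(334.5,250),151.7),onz("side",(317.4,258),151.7), "cen",cen)
# trays: outer rim corners z=14
for nm,x0,cs in(("L",165,((118,55),(428,97),(365,525),(57,480))),("R",430,((75,75),(378,58),(408,488),(102,505)))):
    q=np.array([onz("top",(x0+a/6,195+b/6),14) for a,b in cs]); print(nm,q.mean(0).round(1))
    for i in range(4):
        d=q[(i+1)%4]-q[i]; print(np.linalg.norm(d).round(1), np.degrees(np.arctan2(d[1],d[0])).round(1))
# sleeves
hsv=cv2.cvtColor(t,cv2.COLOR_RGB2GRAY)
for nm,(x,y) in(("A",(266,274)),("B",(372,292))):
    g=hsv[y-12:y+13,x-12:x+13]; m=(g>130).astype(np.uint8)
    cn,_=cv2.findContours(m,cv2.RETR_EXTERNAL,cv2.CHAIN_APPROX_NONE); k=max(cn,key=cv2.contourArea)
    (u,v),r=cv2.minEnclosingCircle(k); f=np.zeros_like(m); cv2.drawContours(f,[k],-1,1,-1); M=cv2.moments(f,True)
    u2,v2=M['m10']/M['m00']+x-12,M['m01']/M['m00']+y-12
    print(nm,u+x-12,v+y-12,r,u2,v2,M['m00'],onz("top",(u2,v2),46))
E
```

```text
[[621.   64.5  14. ]
 [651.4 -24.6  14. ]
 [539.9 -59.4  14. ]
 [512.3  27.6  14. ]]
94.1 -71.2
116.7 -162.7
91.3 107.7
114.9 18.7
tip (array([527.64667039, -15.7397698 , 154.86764514]), array([-0.59156448,  0.01730372,  0.40452058, -0.67363858])) [526.2288979 -14.905075  151.7      ] [530.19453002 -13.66120614 151.7       ] cen [581.14043319   2.02614203  14.        ]
L [548.3 301.   14. ]
130.2 -98.2
177.8 171.5
129.0 81.5
177.1 -8.1
R [ 546.9 -354.7   14. ]
127.3 -87.1
178.5 -177.0
128.0 92.6
177.6 2.8
A 265.307692527771 274.0 6.984868049621582 265.29333333333335 274.0133333333333 150.0 [471.90276474 149.41176211  46.        ]
B 371.7727270126343 291.2272729873657 6.816766738891602 371.8424657534247 291.1164383561644 146.0 [ 429.07301284 -106.26030041   46.        ]
```

```bash
cat > ov.py <<'E'
from h import *
def overlay(im,n,o,yaw,x0,y0,x1,y1,s,out,sl=None):
    Rm=pinpts(o,yaw); g=cv2.resize(im[y0:y1,x0:x1,::-1],None,fx=s,fy=s,interpolation=cv2.INTER_CUBIC)
    def dr(P,c):
        p=((proj(n,P)-[x0,y0]+.5)*s*16).astype(np.int32); cv2.polylines(g,[p.reshape(-1,1,2)],False,c,1,cv2.LINE_AA,4)
    for z,r,c in((0,14.5,(0,255,0)),(-15,14.5,(0,255,0)),(23,8,(0,255,255)),(28,6,(0,255,255)),(55,6,(255,255,0)),(62,3,(255,255,0)),(0,8,(0,255,255))): dr(circ(o,Rm,z,r),c)
    dr(np.array([o,o+Rm.apply([0,0,62])]),(0,0,255))
    b=o-R.from_euler('z',yaw).apply([0,0,0]); 
    if sl is not None:
        for z in(-23,23): dr(circ(sl[0],sl[1],z,15),(255,0,255))
    cv2.imwrite("pics/"+out,g)
E
python3 - <<'E'
from ov import *
s=cv2.imread("pics/side0.png")[:,:,::-1];t=cv2.imread("pics/top0.png")[:,:,::-1]
yaw=np.radians(18); o=np.array([557,-5.5,98.])
overlay(s,"side",o,yaw,300,250,350,290,15,"ov_s.png"); overlay(t,"top",o,yaw,310,220,350,260,14,"ov_t.png")
E
```

```text
(no output)
```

View pics/ov_s.png

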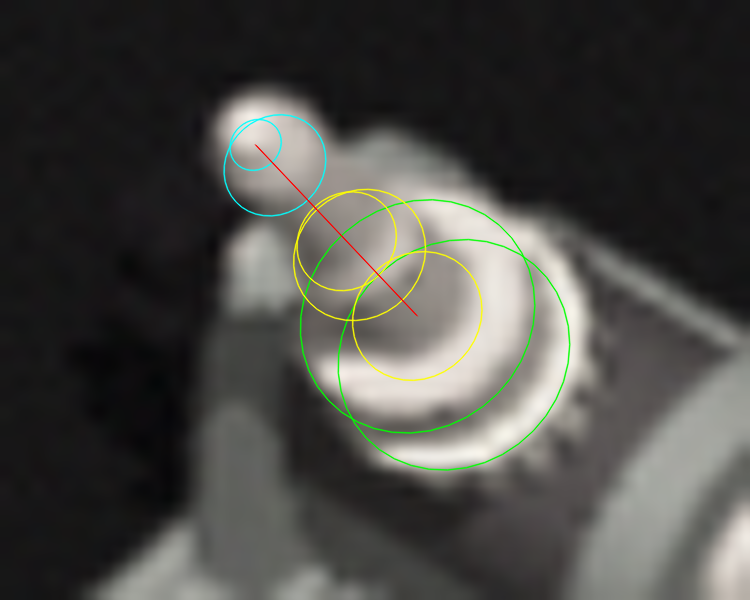

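View pics/ov_t.png

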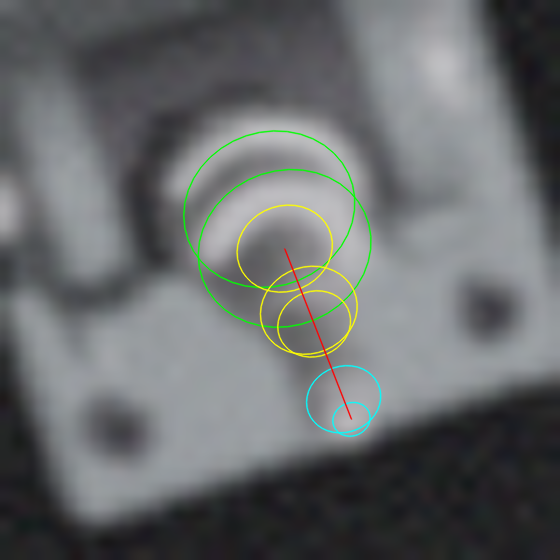

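```bash
python3 - <<'E'
from ov import *
s=cv2.imread("pics/side0.png")[:,:,::-1];t=cv2.imread("pics/top0.png")[:,:,::-1]
yaw=np.radians(18); o=np.array([559,-4.5,98.])
overlay(s,"side",o,yaw,300,250,350,290,10,"a.png"); overlay(t,"top",o,yaw,310,220,350,260,10,"b.png")
cv2.imwrite("pics/ov2.png",np.hstack([cv2.imread("pics/a.png"),cv2.imread("pics/b.png")[:400]])[:, :800])
# clearance distances of things, top px (approx bases)
for n,uv,z in(("bottle near",(334,287),60),("teal1",(390,262),46),("teal2",(407,284),46),("green",(405,314),46),("brown",(371,322),46)): print(n,onz("top",uv,z).round(0))
E
```

```text
bottle near [440. -15.  60.]
teal1 [ 499. -151.   46.]
teal2 [ 445. -191.   46.]
green [ 373. -186.   46.]
brown [ 355. -104.   46.]
```

View pics/ov2.png

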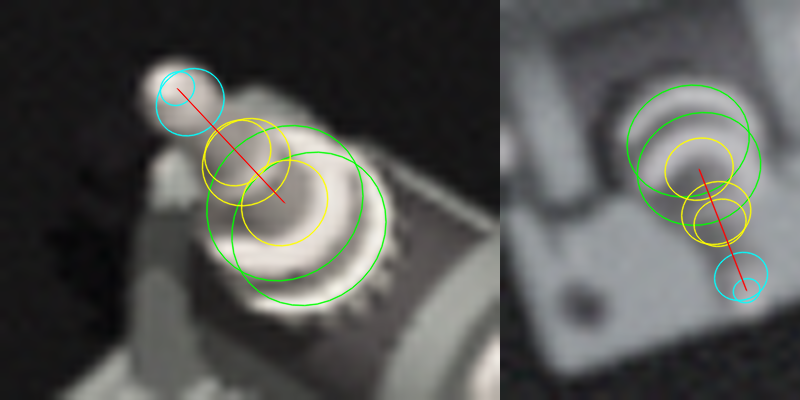

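```bash
cat >> h.py <<'E'
def quat(xd,zd):
    xd=np.array(xd,float);xd/=np.linalg.norm(xd);zd=np.array(zd,float);zd-=xd*(zd@xd);zd/=np.linalg.norm(zd)
    return R.from_matrix(np.c_[xd,np.cross(zd,xd),zd]).as_quat()
def down(phi): # jaw axis at angle phi deg
    p=np.radians(phi); return quat((0,0,-1),(np.cos(p),np.sin(p),0))
def best(pos,qs):
    """choose q of candidates nearest in joints / away from j6 limits"""
    r=[]
    for q in qs:
        j=inverse_kinematics(pos,q)
        if j is not None: r.append((abs(np.asarray(j)[5]),q,j))
    r.sort(key=lambda a:a[0]); return r[0][1:]
def st(m=""):
    s=get_state(); print(m,"t%.1f"%s["time_s"],"p",s["position"].round(1),"F",s["contact_force"].round(1),"op%.3f"%s["opening"]); return s
YAW=np.radians(18); O=np.array([558,-4.5,98.])
PR=pinpts(O,YAW); PZ=PR.apply([0,0,1]); PY=PR.apply([0,1,0]); PX=PR.apply([1,0,0])
G=13+3 # TCP above sleeve centre along its axis
E
python3 - <<'E'
from h import *
A=(472,149,39)
for ph in(0,180,90,-90): print(ph,inverse_kinematics(A,down(ph)))
T=O+PZ*(62+40)
for s in(1,-1): print("pin",inverse_kinematics(T,quat(-PZ,s*PY)), inverse_kinematics(O+PZ*39,quat(-PZ,s*PY)))
for c,y in((( 548,301),-8.3),((547,-355),2.8)):
  for s in(90,-90): 
    yy=np.radians(y);p=(c[0]-25*np.cos(yy),c[1]-25*np.sin(yy),42)
    print("tray",p,inverse_kinematics(p,down(y+s)))
for s in(-56,124): print("B",inverse_kinematics((429,-106,39),down(s)))
E
```

```text
0 [ 7.62747452e-02  1.52933599e-01  2.05446466e+00 -4.44089210e-16
  9.34194390e-01  7.62747452e-02]
180 None
90 [ 7.62747452e-02  1.52933599e-01  2.05446466e+00 -4.44089210e-16
  9.34194390e-01 -1.49452158e+00]
-90 [ 7.62747452e-02  1.52933599e-01  2.05446466e+00 -4.44089210e-16
  9.34194390e-01  1.64707107e+00]
pin [-0.44599859 -0.32649624  2.25531595  0.46651123  0.872567   -2.57271682] [-0.39189411 -0.14588981  2.22270495  0.51511227  0.71887601 -2.60958971]
pin [-0.44599859 -0.32649624  2.25531595  0.46651123  0.872567    0.56887584] [-0.39189411 -0.14588981  2.22270495  0.51511227  0.71887601  0.53200295]
tray (np.float64(523.2618552732757), np.float64(304.60890502502434), 42) [ 3.40118326e-01  3.73367166e-01  1.77119463e+00 -4.44089210e-16
  9.97030857e-01 -1.08581567e+00]
tray (np.float64(523.2618552732757), np.float64(304.60890502502434), 42) [ 3.40118326e-01  3.73367166e-01  1.77119463e+00 -4.44089210e-16
  9.97030857e-01  2.05577698e+00]
tray (np.float64(522.0298465664641), np.float64(-356.22124424489033), 42) [-7.77924690e-01  4.25363373e-01  1.70013732e+00 -4.44089210e-16
  1.01609196e+00 -2.39759024e+00]
tray (np.float64(522.0298465664641), np.float64(-356.22124424489033), 42) [-7.77924690e-01  4.25363373e-01  1.70013732e+00 -4.44089210e-16
  1.01609196e+00  7.44002417e-01]
B [-4.99883446e-01  3.26694393e-02  2.18597338e+00 -4.44089210e-16
  9.22949838e-01  4.77500935e-01]
B [-4.99883446e-01  3.26694393e-02  2.18597338e+00 -4.44089210e-16
  9.22949838e-01 -2.66409172e+00]
```

```bash
python3 - <<'E'
from h import *
st()
move_ptp((472,149,130),down(0)); st("above")
line_to((472,149,39),vel=150); st("dn")
gripper_close(5); st("close1"); let_go(); st("open")
move_ptp((472,149,39),down(-72)); st("rot")
gripper_close(40); st("close2")
line_to((472,149,140),vel=200); st("up")
for n in("side","top"): cv2.imwrite(f"pics/{n}1.png",capture(n)[:,:,::-1])
crop(cv2.imread("pics/side1.png")[:,:,::-1],"c1.png",200,180,320,280,6)
E
```

```text
t0.1 p [189.2 621.3 226.5] F [ 0.7  0.2 -0.5] op0.997
above t2.1 p [472.1 149.6 130.2] F [0.2 0.5 0.6] op1.003
dn t2.9 p [472.7 149.2  39.7] F [ 0.6 -0.5 -1. ] op1.004
close1 t3.9 p [472.1 149.   39. ] F [-0.1 -0.1  0.1] op0.322
open t5.0 p [472. 149.  39.] F [-0.7 -0.6  0.2] op1.001
rot t6.1 p [472. 149.  39.] F [0.4 1.  0.7] op1.001
close2 t7.1 p [472. 149.  39.] F [-0.6 -0.5  0.3] op0.313
up t7.8 p [471.2 148.9 139. ] F [-0.5  0.1 -0.9] op0.313
```

View pics/c1.png

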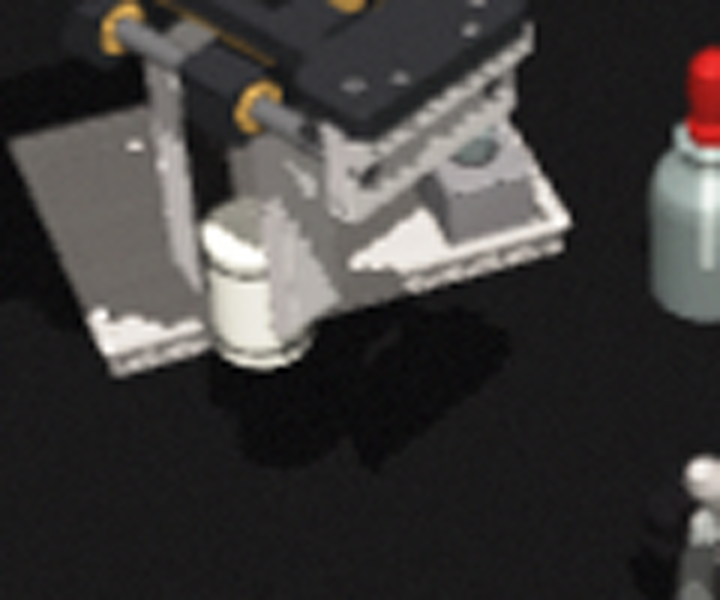

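The side crop shows the sleeve held in the jaws at about crop (255,290), upright. Next I move over the pin tip and compare the two in both images.

```bash
cat >> h.py <<'E'
def shot(tag,c):
    from ov import overlay
    ims={n:capture(n) for n in("side","top")}
    for n in ims: cv2.imwrite(f"pics/{n}_{tag}.png",ims[n][:,:,::-1])
    o2=O
    overlay(ims["side"],"side",o2,YAW,290,220,350,290,8,"a.png",(c,PR)); overlay(ims["top"],"top",o2,YAW,305,215,345,285,8,"b.png",(c,PR))
    cv2.imwrite(f"pics/cmp_{tag}.png",np.hstack([cv2.imread("pics/a.png"),cv2.imread("pics/b.png")]))
def slc():
    s=get_state(); Rm=R.from_quat(s["tcp_rot"]); return s["position"]+Rm.apply([G,0,0])
E
python3 - <<'E'
from h import *
q=quat(-PZ,-PY)
p=O+PZ*(62+23+8+G)
line_to((472,149,210),vel=250)
move_ptp(p+[0,0,30],q); line_to(p,vel=100); st("at")
print("err",np.degrees((R.from_quat(get_state()["tcp_rot"]).inv()*R.from_quat(q)).magnitude()))
c=slc(); print(PR.inv().apply(c-O)); shot("p1",c)
E
```

```text
at t9.5 p [506.2 -20.4 192. ] F [ 0.1 -0.2 -0.8] op0.307
err 0.12800937817095456
[5.75312646e-02 9.52806567e-01 9.24571150e+01]
```

View pics/cmp_p1.png

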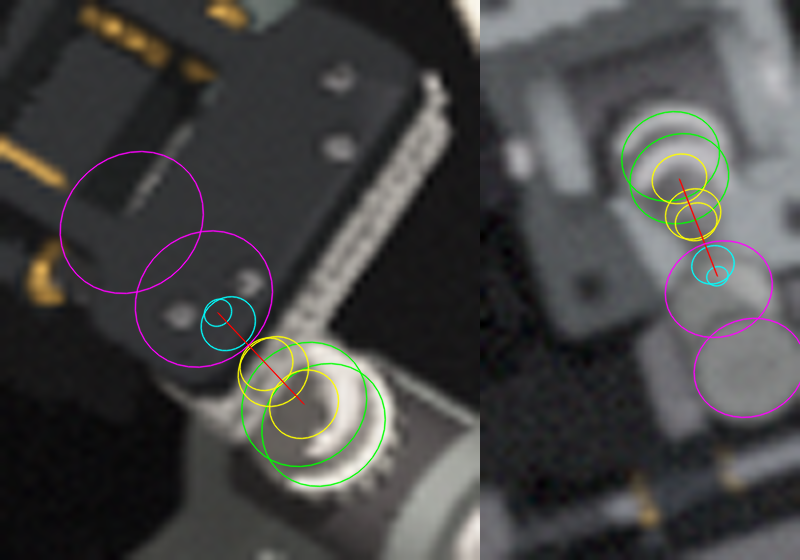

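```bash
python3 - <<'E'
from h import *
from ov import overlay
t=cv2.imread("pics/top_p1.png")[:,:,::-1]
c=np.array(PR.apply([.06,.95,92.46])+O)
overlay(t,"top",O,YAW,305,235,355,275,15,"z.png",(c,PR)); 
cv2.imwrite("pics/z0.png",cv2.resize(t[235:275,305:355,::-1],None,fx=15,fy=15,interpolation=cv2.INTER_CUBIC))
E
```

```text
(no output)
```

View pics/z.png

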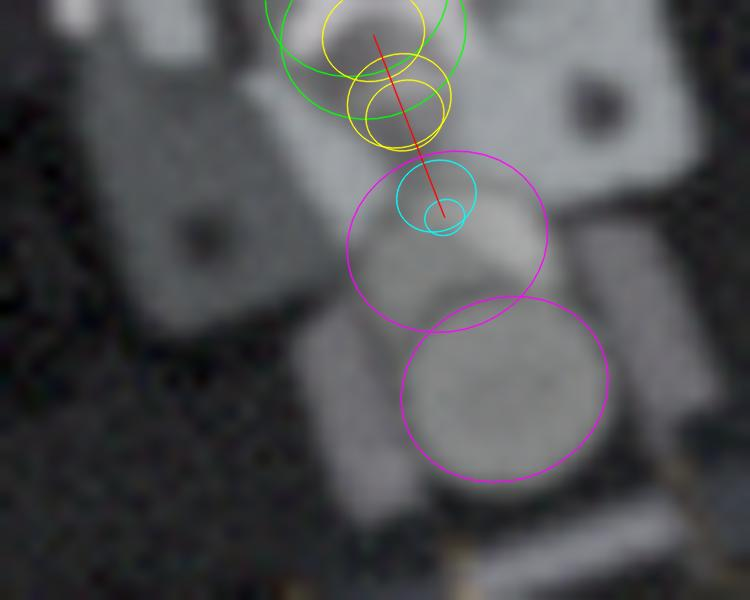

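View pics/z0.png

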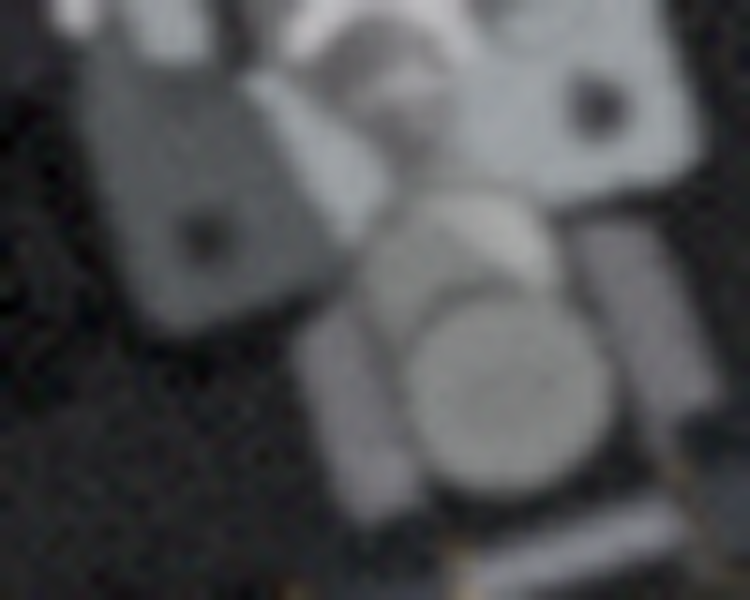

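```bash
python3 - <<'E'
from h import *
from ov import overlay
I=R.identity()
c=np.array([471.2,148.9,139-16.])
for n,(x0,y0,x1,y1) in(("side",(225,200,275,250)),("top",(240,250,290,300))):
    im=cv2.imread(f"pics/{n}1.png")[:,:,::-1]; overlay(im,n,O,YAW,x0,y0,x1,y1,8,n+"z.png",(c,I))
cv2.imwrite("pics/z.png",np.hstack([cv2.imread("pics/sidez.png"),cv2.imread("pics/topz.png")]))
E
```

```text
(no output)
```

View pics/z.png

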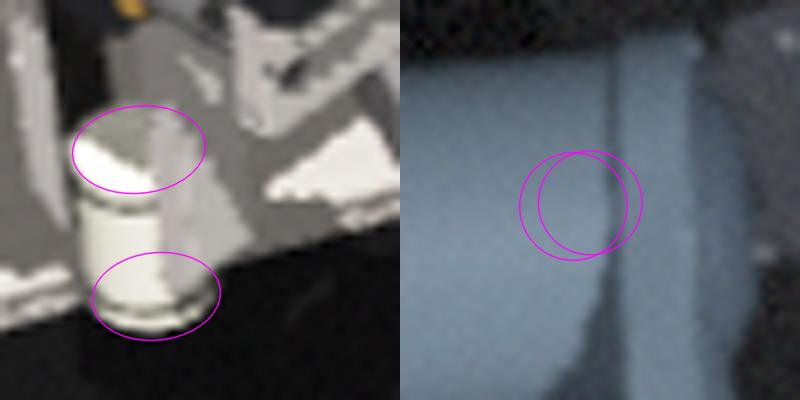

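View pics/side_p1.png

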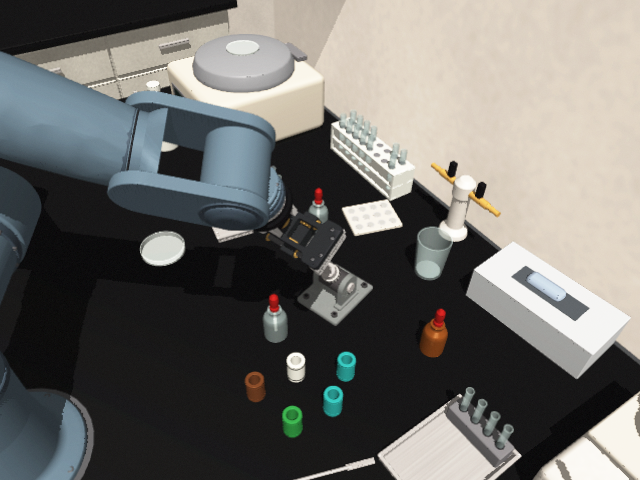

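```bash
python3 - <<'E'
from h import *
ims=[capture("top").astype(float) for _ in range(12)]
t=np.mean(ims,0); np.save("t_p1.npy",t)
c=slc(); c2=np.array(c)
g=cv2.resize(np.clip((t[240:275,315:355,::-1]-20)*1.7,0,255).astype(np.uint8),None,fx=18,fy=18,interpolation=cv2.INTER_LANCZOS4)
raw=g.copy()
for dz,col in((0,(255,0,255)),(10,(0,255,0))):
    # tilt about jaw axis PY by dz deg about grasp point (13 above centre)
    Rt=R.from_rotvec(PY*np.radians(dz))*PR; gp=c+PZ*13
    for z in(-36,10): 
        p=((proj("top",circ(gp,Rt,z,15))-[315,240]+.5)*18*16).astype(np.int32); cv2.polylines(g,[p.reshape(-1,1,2)],False,col,1,cv2.LINE_AA,4)
cv2.imwrite("pics/y.png",cv2.resize(np.hstack([raw,g]),None,fx=.55,fy=.55)); st()
E
```

```text
t10.2 p [506.2 -21.4 192.4] F [ 0.1  0.9 -0.7] op0.307
```

View pics/y.png

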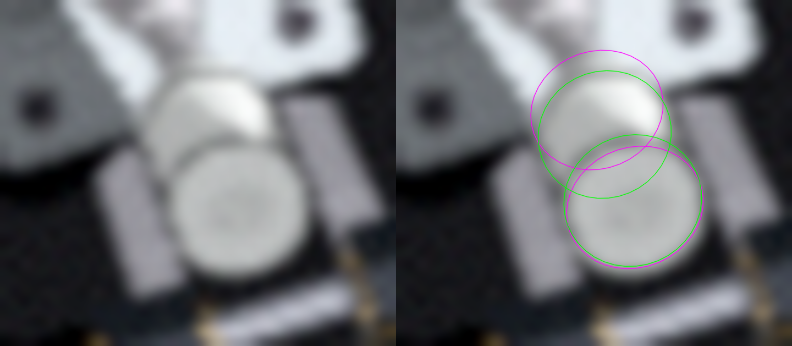

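```bash
python3 - <<'E'
from h import *
t=np.load("t_p1.npy").mean(2).astype(np.float32)
c=O+PZ*93
# profile along projected image of the up-facing generator line: points c + PX*15 (PX is up-facing side), from z=-40..25
for off in(-4,0,4):
  v=[]
  for z in range(-36,34,2):
    P=c+PX*15+PZ*z+PY*off if z<=23 else c+PZ*23+PX*(15-(z-23)*2)+PY*off
    u=proj("top",P)[0]; v.append(int(cv2.getRectSubPix(t,(1,1),(float(u[0]),float(u[1])))[0,0]))
  print(off,list(zip(range(-36,34,2),v)))
E
```

```text
-4 [(-36, 134), (-34, 130), (-32, 129), (-30, 130), (-28, 131), (-26, 133), (-24, 135), (-22, 136), (-20, 138), (-18, 139), (-16, 139), (-14, 138), (-12, 135), (-10, 133), (-8, 141), (-6, 150), (-4, 154), (-2, 157), (0, 158), (2, 158), (4, 157), (6, 155), (8, 153), (10, 149), (12, 143), (14, 136), (16, 127), (18, 117), (20, 114), (22, 111), (24, 124), (26, 132), (28, 129), (30, 124), (32, 124)]
0 [(-36, 121), (-34, 118), (-32, 115), (-30, 112), (-28, 110), (-26, 109), (-24, 109), (-22, 110), (-20, 114), (-18, 117), (-16, 118), (-14, 118), (-12, 121), (-10, 131), (-8, 140), (-6, 142), (-4, 145), (-2, 144), (0, 141), (2, 139), (4, 136), (6, 134), (8, 132), (10, 129), (12, 125), (14, 120), (16, 115), (18, 109), (20, 104), (22, 112), (24, 128), (26, 131), (28, 127), (30, 124), (32, 125)]
4 [(-36, 101), (-34, 100), (-32, 100), (-30, 99), (-28, 100), (-26, 99), (-24, 102), (-22, 106), (-20, 108), (-18, 109), (-16, 109), (-14, 108), (-12, 110), (-10, 115), (-8, 122), (-6, 127), (-4, 128), (-2, 128), (0, 127), (2, 126), (4, 125), (6, 125), (8, 124), (10, 124), (12, 123), (14, 120), (16, 115), (18, 110), (20, 108), (22, 109), (24, 125), (26, 132), (28, 129), (30, 125), (32, 123)]
```

The averaged top picture shows O-rings at model positions z ≈ +20 and -13. So the sleeve is in line with the pin to within a few degrees, and displaced about 1.5 mm towards the robot. I'll correct that and slide down with force guarding.

```bash
cat >> h.py <<'E'
def F(n=8):
    f=[]
    for _ in range(n): f.append(get_state()["contact_force"]); hold(0.01)
    return PR.inv().apply(np.mean(f,0))
QP=quat(-PZ,-PY)
def go(z,off,vel=40,f=None):
    return line_to(O+PR.apply([off[0],off[1],z+G]),QP,vel=vel,f_stop=f)
E
python3 - <<'E'
from h import *
off=np.array([1.2,0.])
go(93,off); f0=F(); print("f0",f0.round(2)); np.save("f0.npy",f0)
for z in(88,84,80,77,74,71,68):
    h=go(z,off,40,8); f=F()-f0; s=get_state(); print(z,h,f.round(2),PR.inv().apply(slc()-O).round(1),"t%.1f"%s["time_s"])
    if h: break
E
```

```text
f0 [-0.21 -0.03 -0.43]
88 False [-0.09  0.06 -0.13] [ 1.   0.1 87.8] t10.8
84 False [ 0.06  0.19 -0.12] [ 1.1  0.1 83.9] t11.2
80 False [ 0.05 -0.07  0.11] [ 1.2  0.1 79.9] t11.5
77 False [-1.73 -0.74 -0.99] [ 0.6  0.2 76.6] t11.8
74 False [-3.1  -0.94 -2.45] [ 0.6  0.2 73.6] t12.1
71 False [-4.   -1.46 -3.03] [ 0.6  0.2 70.6] t12.4
68 False [-5.57 -1.76 -1.73] [ 0.6  0.1 67.8] t12.8
```

```bash
python3 - <<'E'
from h import *
f0=np.load("f0.npy"); off=np.array([1.2,0.])
for d in((.4,0),(-.4,0),(-.4,-.5)):
    o=off.copy()
    go(68,d,20); f=F()-f0; print(d,f.round(2),PR.inv().apply(slc()-O).round(2))
E
```

```text
(0.4, 0) [-3.79 -0.79 -2.42] [ 0.49  0.12 68.03]
(-0.4, 0) [-1.26  0.9  -0.77] [ 0.32 -0.08 68.34]
(-0.4, -0.5) [-0.87  0.89  0.28] [ 6.000e-02 -6.500e-01  6.821e+01]
```

```bash
cat >> h.py <<'E'
def slide(zs,off,f0,fz_stop=12,gain=0.15):
    off=np.array(off,float)
    for z in zs:
        h=go(z,off,40,fz_stop); f=F(5)-f0; s=get_state(); print(z,h,"f",f.round(2),"sl",PR.inv().apply(slc()-O).round(1),"off",off.round(2),"t%.1f"%s["time_s"])
        if h: break
        off=off+np.clip(f[:2]*gain,-.5,.5)
    return off,h
E
python3 - <<'E'
from h import *
f0=np.load("f0.npy")
off,h=slide((65,62,59,56,54,52,50,48.5,47,45,43,41),(-.6,-.2),f0); np.save("off.npy",off)
E
```

```text
65 False f [-0.76 -0.07  0.1 ] sl [-0.3 -0.5 65. ] off [-0.6 -0.2] t14.0
62 False f [0.32 0.31 0.22] sl [-0.7 -0.3 61.9] off [-0.71 -0.21] t14.3
59 False f [-0.48 -0.3  -0.37] sl [-0.7 -0.1 58.9] off [-0.67 -0.16] t14.6
56 False f [-0.31  0.01  0.23] sl [-0.9 -0.1 55.9] off [-0.74 -0.21] t14.9
54 False f [ 0.36 -0.18  0.15] sl [-0.8 -0.2 53.9] off [-0.78 -0.21] t15.2
52 False f [ 0.04  0.6  -0.12] sl [-0.8 -0.2 51.9] off [-0.73 -0.23] t15.4
50 False f [ 0.02  0.33 -0.07] sl [-0.8 -0.1 49.9] off [-0.72 -0.15] t15.7
48.5 False f [0.83 0.84 0.47] sl [-0.6 -0.1 48.5] off [-0.72 -0.1 ] t16.0
47 False f [-3.17  0.98 11.57] sl [-0.2 -0.1 47.7] off [-0.6   0.03] t16.3
45 False f [-7.01  4.32 29.74] sl [ 0.3 -0.2 47. ] off [-1.07  0.18] t16.6
43 False f [-8.61  5.47 41.06] sl [ 1.  -0.2 46. ] off [-1.57  0.68] t16.9
41 False f [-9.15  6.43 49.72] sl [ 1.7 -0.2 44.8] off [-2.07  1.18] t17.2
```

The sleeve stopped at about 47.7 mm with a steep rise in force. The lateral play on the 12 mm part was under 1 mm, so this is the narrow-bored sleeve, for the thin tray on the right. I'll draw it off and check it in the hand.

```bash
python3 - <<'E'
from h import *
f0=np.load("f0.npy"); off=(-.7,-.15)
go(47.5,off,40); hold(.2); print("relax",(F()-f0).round(2))
for z in(55,70,100): go(z,off,80); 
print("off",(F()-f0).round(2)); st()
yy=np.radians(2.8); p=np.array([547-25*np.cos(yy),-355-25*np.sin(yy),180])
line_to(O+PR.apply([off[0],off[1],100+G])+[0,-20,30],vel=200)
move_ptp(p,down(-87.2)); p[2]=85; line_to(p,vel=250); st("over tray")
for n in("side","top"): cv2.imwrite(f"pics/{n}2.png",capture(n)[:,:,::-1])
from ov import overlay
c=p-[0,0,G-2]
overlay(cv2.imread("pics/side2.png")[:,:,::-1],"side",O,YAW,380,370,480,460,6,"z.png",(c,R.identity()))
E
```

```text
relax [3.27 1.09 5.54]
off [-0.07  0.18 -0.19]
 t19.0 p [501.7 -22.6 196.7] F [-0.  -0.1 -0.9] op0.308
over tray t21.0 p [ 522.6 -356.    86.1] F [ 1.3 -0.5 -0.3] op0.308
```

View pics/z.png

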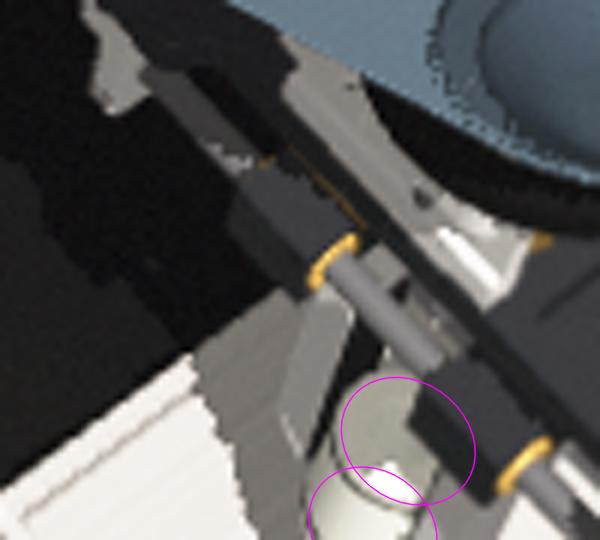

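```bash
python3 - <<'E'
from ov import *
yy=np.radians(2.8); c=np.array([547-25*np.cos(yy),-355-25*np.sin(yy),85-G+2])
overlay(cv2.imread("pics/side2.png")[:,:,::-1],"side",O,YAW,410,420,470,480,9,"z.png",(c,R.identity()))
E
```

```text
(no output)
```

View pics/z.png

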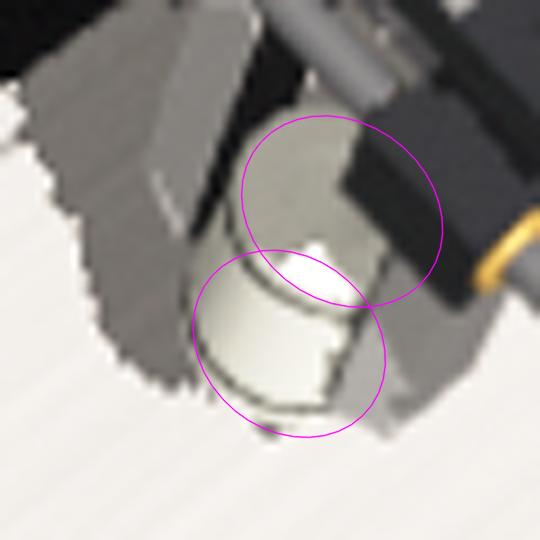

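The sleeve is upright in the jaws over the thin tray, within about 1 px of the model. I'll lower it until it touches.

```bash
python3 - <<'E'
from h import *
yy=np.radians(2.8); p=np.array([547-25*np.cos(yy),-355-25*np.sin(yy),48])
line_to(p,vel=150); hold(.1); p[2]=37; h=line_to(p,vel=15,f_stop=5); s=st(f"touch {h}")
let_go(); st("open")
q=s["position"]; p=np.array([522,-356.2,150]); line_to(p,vel=200); st("up")
for n in("side","top"): cv2.imwrite(f"pics/{n}3.png",capture(n)[:,:,::-1])
crop(cv2.imread("pics/side3.png")[:,:,::-1],"z.png",380,380,530,480,5)
E
```

```text
touch True t22.2 p [ 522.  -356.3   40.5] F [-0.4  1.   4.6] op0.308
open t23.3 p [ 521.5 -355.7   39.7] F [-0.7  0.  -0.1] op1.001
up t24.0 p [ 521.4 -355.7  148.8] F [0.4 0.  0.1] op1.000
```

View pics/z.png

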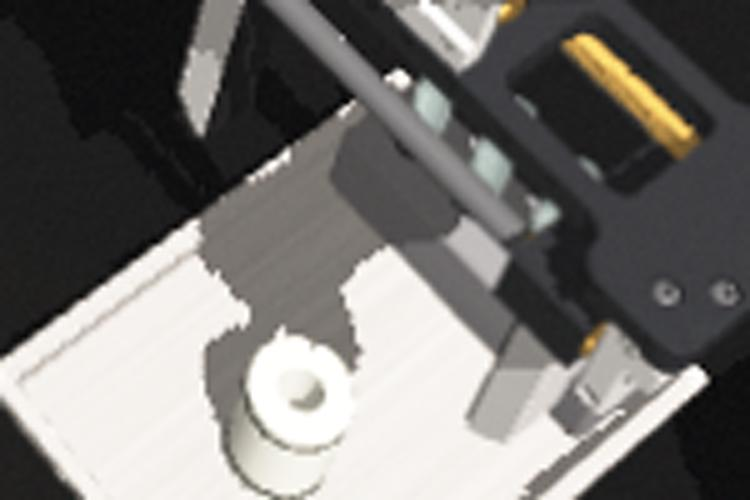

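Side crop: the sleeve stands upright at about crop (300,390), released, in the thin tray. Now the second sleeve, the white one at top (372,291).

```bash
python3 - <<'E'
from h import *
B=np.array([429,-106.3,39.])
q1,j=best(B,[down(34),down(214)]); print(j[5])
move_ptp(B+[0,0,100],q1); line_to(B,vel=180); gripper_close(5); st("c1"); let_go()
move_ptp(B,down(-56)); gripper_close(40); st("c2")
line_to(B+[0,0,180],vel=250); st("up")
p=O+PR.apply([-.7,-.15,93+G])
move_ptp(p+[0,0,30],QP); line_to(p,vel=100); st("at"); f0=F(); np.save("f0.npy",f0);print(f0)
cv2.imwrite("pics/side4.png",capture("side")[:,:,::-1]);t=np.mean([capture("top").astype(float) for _ in range(4)],0); np.save("t4.npy",t)
g=cv2.resize(np.clip((t[240:275,315:355,::-1]-20)*1.7,0,255).astype(np.uint8),None,fx=18,fy=18,interpolation=cv2.INTER_LANCZOS4)
c=O+PR.apply([-.7,-.15,93])
for z in(-23,23):
    P=((proj("top",circ(c,PR,z,15))-[315,240]+.5)*18*16).astype(np.int32); cv2.polylines(g,[P.reshape(-1,1,2)],False,(255,0,255),1,cv2.LINE_AA,4)
cv2.imwrite("pics/y2.png",g)
E
```

```text
-1.093911387400762
c1 t27.4 p [ 429.1 -106.3   39. ] F [0.2 0.6 0.2] op0.323
c2 t30.9 p [ 429.  -106.3   39. ] F [ 0.3  0.1 -1.6] op0.308
up t31.8 p [ 428.2 -105.9  217.4] F [ 0.5  0.6 -0.4] op0.313
at t32.7 p [505.7 -22.  191.8] F [ 0.5 -0.2 -0.5] op0.312
[-0.26614072 -0.11404197 -0.45454748]
```

View pics/y2.png

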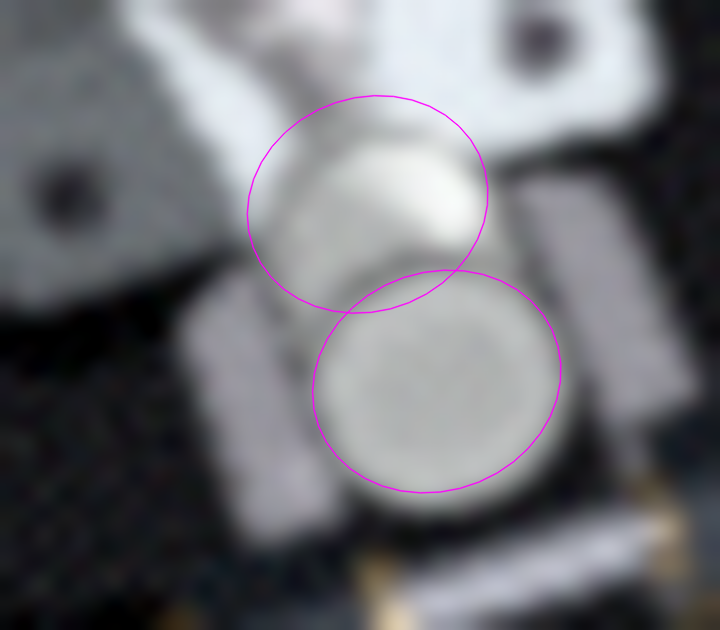

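View pics/side4.png

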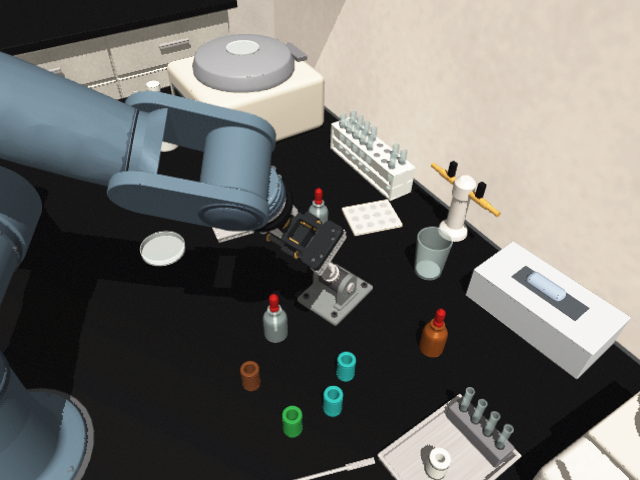

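Side view: the second white sleeve is gone from the bench and is in the jaws. The first stands in the thin tray at (438,462). The brown look-alike is at (250,375), formerly (255,386), so my opened fingers nudged it while turning. It is still upright. I continue with the slide.

```bash
python3 - <<'E'
from h import *
f0=np.load("f0.npy")
off,h=slide((84,76,68,60,54,50,47.5,46),(-.7,-.15),f0,6,gain=0.1); np.save("off.npy",off)
E
```

```text
84 False f [0.12 0.   0.01] sl [-0.9  0.  83.7] off [-0.7  -0.15] t33.5
76 False f [-0.12 -0.11 -0.45] sl [-0.9 -0.  75.8] off [-0.69 -0.15] t33.9
68 False f [-0.08  0.13 -0.16] sl [-0.9 -0.  67.8] off [-0.7  -0.16] t34.2
60 False f [ 0.51 -0.04  0.12] sl [-0.8 -0.  59.8] off [-0.71 -0.15] t34.6
54 False f [ 0.06 -0.07 -0.19] sl [-0.8 -0.1 53.8] off [-0.66 -0.15] t35.0
50 False f [-0.25  0.18 -0.16] sl [-0.8 -0.1 49.8] off [-0.65 -0.16] t35.3
47.5 False f [-0.21  0.23 -0.47] sl [-0.7 -0.1 47.4] off [-0.68 -0.14] t35.6
46 False f [ 0.39  0.07 -0.08] sl [-0.7 -0.1 46. ] off [-0.7  -0.12] t35.9
```

No force at 46 mm, so it is passing the step. I continue down to the collar.

```bash
python3 - <<'E'
from h import *
f0=np.load("f0.npy")
off,h=slide((44,42,40,37,34,31,28,26,24.5,23.5,22.7,22),np.load("off.npy"),f0,6,gain=0.1); np.save("off.npy",off)
E
```

```text
44 False f [ 0.2   0.11 -0.22] sl [-0.7 -0.1 43.9] off [-0.66 -0.11] t36.1
42 False f [0.33 0.13 0.54] sl [-0.7 -0.1 41.9] off [-0.64 -0.1 ] t36.4
40 False f [0.34 0.22 0.01] sl [-0.7 -0.  39.9] off [-0.6  -0.09] t36.7
37 False f [ 0.06 -0.05 -0.04] sl [-0.7 -0.  36.9] off [-0.57 -0.07] t37.0
34 False f [0.36 0.02 0.15] sl [-0.7 -0.  33.9] off [-0.56 -0.07] t37.3
31 False f [-0.05  0.3   0.37] sl [-0.6  0.  30.9] off [-0.53 -0.07] t37.6
28 False f [ 0.55 -0.45  0.02] sl [-0.6  0.  27.9] off [-0.53 -0.04] t37.9
26 False f [0.25 0.35 0.3 ] sl [-0.6 -0.  25.9] off [-0.48 -0.08] t38.2
24.5 False f [-0.12  0.36  0.1 ] sl [-0.5 -0.  24.4] off [-0.45 -0.05] t38.5
23.5 False f [-0.22 -0.24 -0.08] sl [-0.5 -0.  23.5] off [-0.47 -0.01] t38.8
22.7 False f [-2.37  1.2   8.12] sl [-0.3 -0.1 23.1] off [-0.49 -0.04] t39.1
22 False f [-5.09  2.37 19.04] sl [-0.2 -0.1 23. ] off [-0.73  0.08] t39.4
```

It stopped on the collar at 23 mm, so this is the wide-bored sleeve, for the thick tray on the left.

```bash
python3 - <<'E'
from h import *
f0=np.load("f0.npy"); off=(-.5,-.05)
hold(.2); go(24,off,40); print("relax",(F()-f0).round(2))
go(60,off,80); go(105,off,150)
p=np.array([523.4,304.6,190]); 
line_to(O+PR.apply([off[0],off[1],105+G])+[0,20,25],vel=200)
move_ptp(p,down(-98.3)); p[2]=85; line_to(p,vel=250); st("over")
cv2.imwrite("pics/side5.png",capture("side")[:,:,::-1])
from ov import overlay
overlay(cv2.imread("pics/side5.png")[:,:,::-1],"side",O,YAW,190,150,290,240,6,"z.png",(p-[0,0,G],R.identity()))
E
```

```text
relax [0.3  0.19 0.21]
over t43.1 p [524.3 304.1  86.1] F [0.8 0.3 0.5] op0.309
```

View pics/z.png

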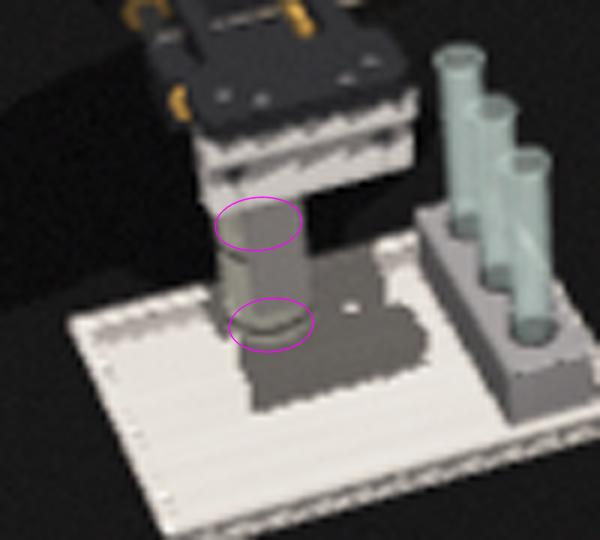

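The sleeve hangs upright over the thick tray's free floor and matches the model. I lower it now.

```bash
python3 - <<'E'
from h import *
p=np.array([523.4,304.6,48]); line_to(p,vel=150); hold(.1); p[2]=37; h=line_to(p,vel=15,f_stop=5); st(f"touch {h}")
let_go(); p[2]=200; line_to(p,vel=200)
move_j([1.101, 0.245, 1.558, 0, 1.339, -0.174]); st("home")
for n in("side","top"): cv2.imwrite(f"pics/{n}6.png",capture(n)[:,:,::-1])
s=cv2.imread("pics/side6.png"); z=lambda a:cv2.resize(a,(400,300),interpolation=cv2.INTER_CUBIC)
t=cv2.imread("pics/top6.png")
cv2.imwrite("pics/z.png",np.vstack([np.hstack([z(s[170:245,190:290]),z(s[390:480,380:500])]),np.hstack([z(s[310:445,200:380]),z(t[180:375,160:420])])]))
# sleeve positions in tray frames & brown shift
def blob(im,x,y,w=10):
    g=cv2.cvtColor(im,cv2.COLOR_BGR2GRAY); return g
a=cv2.imread("pics/top0.png");
for im in(a,t):
    h=cv2.cvtColor(im,cv2.COLOR_BGR2HSV)[300:345,350:392]; m=(h[:,:,1]>110)&(h[:,:,2]>40)&((h[:,:,0]<22)|(h[:,:,0]>170)); ys,xs=np.nonzero(m); print(xs.mean()+350,ys.mean()+300,len(xs),onz("top",(xs.mean()+350,ys.mean()+300),46).round(1))
E
```

```text
touch True t44.1 p [523.6 304.7  42. ] F [ 0.4 -0.2  4.3] op0.312
home t48.0 p [189.8 621.4 227. ] F [ 0.1  0.3 -0.3] op0.999
370.0381679389313 321.68702290076334 131 [ 355.8 -101.3   46. ]
360.7307692307692 320.61538461538464 130 [358.6 -79.   46. ]
```

View pics/z.png

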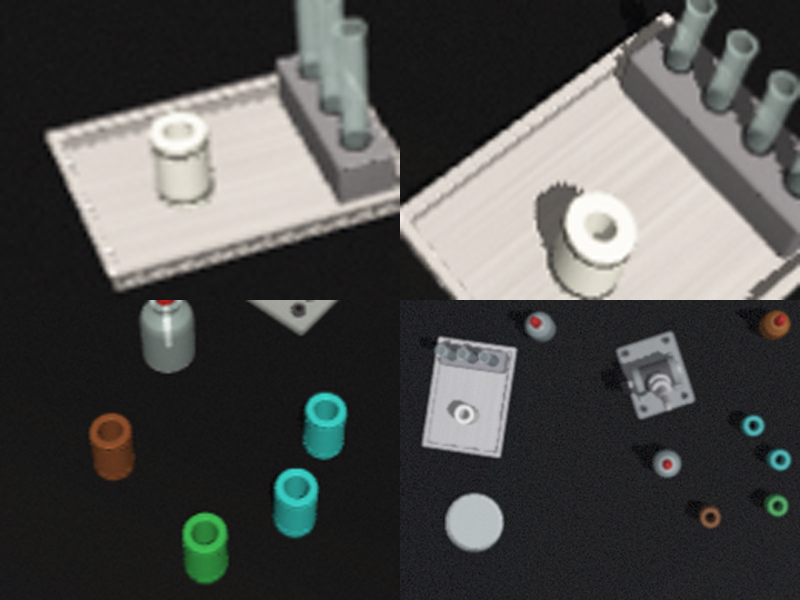

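View pics/top6.png

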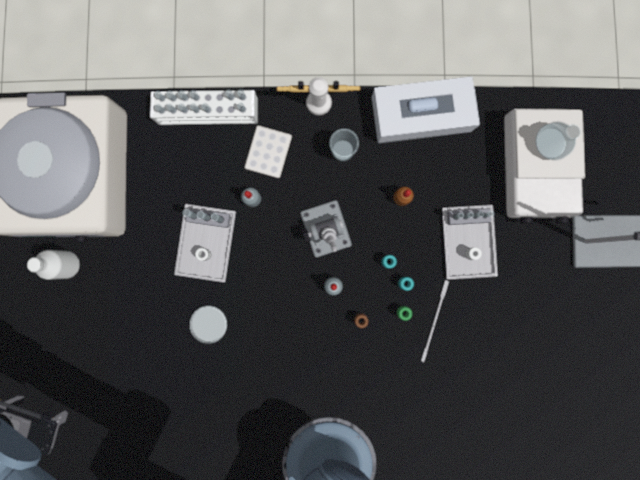

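Both sleeves stand upright in the right trays. I nudged the brown look-alike about 22 mm, and there is time (48 of 72 s), so I'll put it back.

```bash
python3 - <<'E'
from h import *
a=np.array([358.6,-79,41.]); b=np.array([355.8,-101.3,41.])
q,j=best(a,[down(-52),down(128)]); jj=[inverse_kinematics(x,q) for x in(a,b,a+[0,0,100],b+[0,0,100])]
print(j,[x is not None for x in jj])
if all(x is not None for x in jj):
    move_ptp(a+[0,0,100],q); line_to(a,vel=180); gripper_close(15); st("grip")
    line_to(a+[0,0,4],vel=60); line_to(b+[0,0,4],vel=60); line_to(b-[0,0,1],vel=20,f_stop=4); st("down"); let_go(); line_to(b+[0,0,150],vel=200)
    move_j([1.101, 0.245, 1.558, 0, 1.339, -0.174]); st("home")
for n in("side","top"): cv2.imwrite(f"pics/{n}7.png",capture(n)[:,:,::-1])
t=cv2.imread("pics/top7.png");h=cv2.cvtColor(t,cv2.COLOR_BGR2HSV)[300:345,350:392]; m=(h[:,:,1]>110)&(h[:,:,2]>40)&((h[:,:,0]<22)|(h[:,:,0]>170)); ys,xs=np.nonzero(m); print(onz("top",(xs.mean()+350,ys.mean()+300),46).round(1))
E
```

```text
[-5.28504690e-01 -1.71228124e-01  2.37090519e+00 -4.44089210e-16
  9.41915591e-01  3.79066521e-01] [True, True, True, True]
grip t52.4 p [358.6 -79.   41. ] F [ 0.9  0.8 -0.3] op0.317
down t53.5 p [ 356.1 -101.4   40.8] F [0.3 0.6 3.4] op0.313
home t58.1 p [190.3 621.3 227.5] F [ 0.4 -0.3 -0.5] op0.996
[ 355.6 -100.3   46. ]
```

View pics/side7.png

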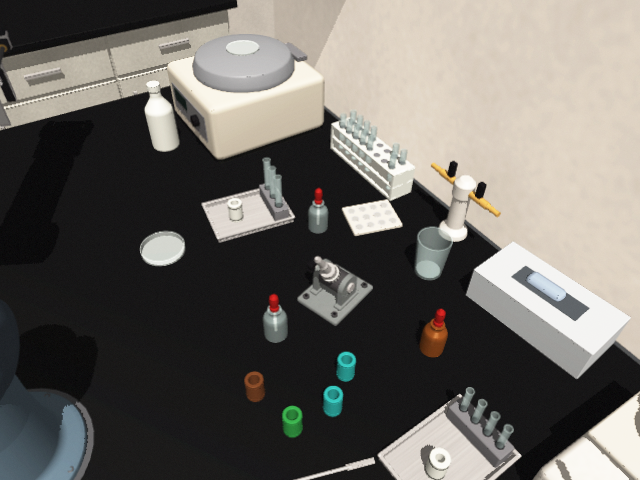

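The brown sleeve is back at side (255,386). White sleeves stand at (235,209) in the thick tray and (438,462) in the thin tray. Everything else is where it was.

```bash
python3 - <<'E'
from h import *
hand_in(); st()
E
```

```text
the job is handed in; nothing more can be done
the job is handed in; nothing more can be done
```

I gauged and sorted both white sleeves and handed the job in at about 58 s of the 72 s allowed. No verdict is reported.

- **First sleeve (left one):** it stopped on the pin's step at about 47.7 mm, so it has the narrow bore. It now stands upright, let go, in the thin-tube tray. I pushed on after contact, to about 50 N along the pin, and it slipped about 2 mm in the jaws. That did no visible harm.
- **Second sleeve:** it passed the step without force and stopped on the collar at 23 mm, so it has the wide bore. It stands upright, let go, in the thick-tube tray.
- **Brown look-alike:** my open fingers pushed it about 22 mm while turning over the second sleeve. I set it back to within about 1 mm of its old place, upright.
- **Last checks:** the final side view shows both sleeves upright in their trays and nothing else visibly moved. The arm was back at its start pose, clear of everything.
- **Disagreement in measurements:** over the pin, the top camera put the sleeve about 1.5 mm nearer the robot than the commanded pose. Force feedback showed that correcting for it was wrong, so I reversed the correction.

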